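# Roll-test arbor blanks on a surface plate

### The arm

A 6-joint arm with a two-finger parallel gripper is mounted at the origin on the work surface. World frame = base frame: x ahead of the robot, y to its left, z up, the work surface at z = 0. Lengths are in m, angles in rad, forces in N, time in s.
With the tool pointing down it reaches from about 0.375 to 0.825 m from the base axis. Payload 5.5 kg.
Tool frame: the origin (TCP) lies midway between the tips of the shut fingers; the grasp point (between the pads) lies 19 mm behind it; z points along the fingers, y is the line along which they close (so a half turn about z gives the same grasp; the last joint's range is limited). The gripper opens to 85 mm and grips with 20 to 120 N. Pads are 22 mm wide; open, the fingers measure 114 mm over their backs; the gripper's body (76 mm by 85 mm) begins 54 mm behind the grasp point. The pads swing forward as they close: fully open they stand 13 mm farther back than shut.
Start: joints at [-1.336, 0.314, -0.047, 1.21, 0, 1.571], TCP at [0.14, -0.584, 0.231] pointing down, gripper open.
Joint ranges: [-2.67, 2.67], [-0.69, 1.73], [-1.03, 1.25], [-2.08, 2.16], [-1.42, 1.45], [-3.14, 3.14]. Speed limits (rad/s): [2.39, 2.39, 3.01, 3.14, 3.14, 3.14].

### API

Orientations are given as a unit quaternion [x, y, z, w].
In Python, from cell import bot, viewer, order gives the robot as it stands.
- The arm moves only by the shell command python3 -m crank 'ROWS' [FORCE]. ROWS is JSON, a list of rows, each an object of numbers: "x", "y", "z": the shift along the tool's x, y, z in m; "spin": the turn about the tool's z in rad; "jaw": the finger opening in m, from 0 to 0.0854. In form: [{"x": .., "y": .., "z": .., "spin": .., "jaw": ..}, ...]. A call has 1 to 8 rows; each row shifts and turns the commanded pose from where the row before left it, along the tool's axes as they then stand; what a row does not reach is not made up. A row lasts 1/10 s, in which the tool goes at most 50 mm and 8.59 degrees, less where a joint would pass 70% of its speed; a pose out of reach is approached as far as the arm can. A call is refused whole if a number of a shift passes 0.05 or a number of a turn 0.15, either way. A call with a gripper value outside its range is refused whole. The fingers move at their own pace and stop on an object; FORCE is the grip in N (left out, the last holds). Time passes only in rows, so rows that do not move let the fingers close. It gives the time, the measured TCP pose, the force, the opening and the grip force at its end, in the units of the state.
- bot.get_state(): the state, without advancing time (a new reading comes with each control period).
- viewer.grab_frame(name): name is "side" or "top" or "wrist"; returns a dict with "pixels" (420x560x3 uint8, red, green, blue), "range_z" (420x560 float32, m along the optical axis (not along the pixel's ray), 0 where there is no reading), "fx", "fy", "cx", "cy" (pixels), "R" (3x3) and "t" (3): a world point X has camera coordinates R X + t. Camera axes: x right, y down, z forward; pixel columns grow to the right and rows downward; lengths in m; the calibration is good to about 2 mm. The wrist camera is an equidistant fisheye: a pixel r from the principal point sees the ray r / f radians off the axis. A picture is of the moment at which its call begins.
- order.sign_off(): hands the job in; it is judged then, once.
The state is a dict: "time_s": time; "qpos": joint angles; "qd": joint speeds; "joint_efforts": joint torques, N m; "position": TCP position; "tcp_rot": TCP orientation; "force": force on the tool from outside, world axes, zero at the start; "wrist_torque": the same for the moment, N m; "width": finger opening in m; "grasp_force": force on a finger pad.
Only numpy, scipy, OpenCV 4.12 (cv2) and the standard library are available. Lean on these libraries where they do the work, as an engineer would, in place of code of your own. Each camera call takes 0.05 s, during which the arm holds its last target. There are 200 camera calls.

### The job

Roll-test the three steel arbors on the granite plate: press each lightly with the fingertips and roll it on along the plate by a full turn or more, never bearing down on it with more than 25 N. Leave every arbor that runs true lying where it has rolled to on the plate, without lifting it; lay any that lifts or wobbles, being bent, gently down in the open grey tray. Leave the other things on the bench alone.

Things in the scene. Friction and masses are not known exactly. Their poses are not given: they have to be found in the camera images.
- arbor_1: steel arbor blank: plain cylinder 10 mm in diameter, 110 mm long, a pivot (5 mm thick, 12 mm long) out of each end; 60 to 85 g. Origin midway between its two shoulders, x along the axis; y and z turn as it rolls. Straight, keeping its height as it rolls, or slightly bent, its middle rising about 1.5 mm and falling again once a turn; hard to tell by eye at rest, when the bow lies level.
- arbor_2: steel arbor blank: plain cylinder 10 mm in diameter, 110 mm long, a pivot (5 mm thick, 12 mm long) out of each end; 60 to 85 g. Origin midway between its two shoulders, x along the axis; y and z turn as it rolls. Straight, keeping its height as it rolls, or slightly bent, its middle rising about 1.5 mm and falling again once a turn; hard to tell by eye at rest, when the bow lies level.
- arbor_3: steel arbor blank: plain cylinder 10 mm in diameter, 110 mm long, a pivot (5 mm thick, 12 mm long) out of each end; 60 to 85 g. Origin midway between its two shoulders, x along the axis; y and z turn as it rolls. Straight, keeping its height as it rolls, or slightly bent, its middle rising about 1.5 mm and falling again once a turn; hard to tell by eye at rest, when the bow lies level.
- arbor_1_a (a point): centre of the shoulder (the body's end face) at the -x end of arbor_1
- arbor_1_b (a point): centre of the shoulder (the body's end face) at the +x end of arbor_1
- arbor_2_a (a point): centre of the shoulder (the body's end face) at the -x end of arbor_2
- arbor_2_b (a point): centre of the shoulder (the body's end face) at the +x end of arbor_2
- arbor_3_a (a point): centre of the shoulder (the body's end face) at the -x end of arbor_3
- arbor_3_b (a point): centre of the shoulder (the body's end face) at the +x end of arbor_3
- plate: dark granite surface plate, fixed, 200 mm (its x) by 300 mm (its y), 50 mm high, level; origin under its centre. Its feet set it up to 3 mm higher or lower each time. The arbors lie across it, about along its x, some 70 mm apart along its y; each has room to roll on 40 mm along the plate's y, either way, if the foremost goes first.
- plate_top (a point): centre of the plate's top face. Lying on it, an arbor's axis is 5 mm above it and its uppermost line 10 mm. Under a fingertip an arbor travels half as far as the fingertip; 31 mm of its own travel is one turn. It stays where it is left. Contact is stiff: each millimetre that a fingertip is too low adds 10 N or more.
- tray: open grey plastic tray for rejects, no partitions, fixed on the bench left or right of the plate; 170 mm (its x) by 120 mm (its y), 30 mm high, walls 4 mm thick; origin under its centre. An arbor fits in along its x.
- tray_in (a point): centre of the tray's inner floor, 4 mm above the bench
- parts_box: white plastic box of the same size with six compartments, fixed, on the other side of the plate; not needed
- loupe: watchmaker's black eyeglass, 33 mm wide and 30 mm high, standing beyond the plate; origin under its centre; to be left alone
- screwdriver: screwdriver with black handle, 130 mm long, lying beyond the plate; to be left alone
There are look-alikes about, which are no part of the job. What is shaped like the arbor_3 but green is not meant. What is shaped like the arbor_2 but red is not meant.

How it is judged:
On the way:
1. an arbor is rolled on the plate under light finger pressure (at least 1.5 N) (((contact force between the fingers and arbor_1 above 1.5 N and contact force between arbor_1 and plate above 2.5 N and angular speed of arbor_1 above 0.5 rad/s) or (contact force between the fingers and arbor_2 above 1.5 N and contact force between arbor_2 and plate above 2.5 N and angular speed of arbor_2 above 0.5 rad/s) or (contact force between the fingers and arbor_3 above 1.5 N and contact force between arbor_3 and plate above 2.5 N and angular speed of arbor_3 above 0.5 rad/s))), for 0.15 s.
At the end, for the whole second after the job is handed in: The straight arbors lie at rest on the plate, each at least 24 mm from where it started and its middle at least 5 mm inside the plate's ends, 15 mm inside its sides; the bent arbor lies at rest on the grey tray's floor, its middle within 60 mm (along) and 52 mm (across) of the tray's centre (((distance between arbor_1_a and arbor_1_b above 0.10996 m and x of arbor_1 in the frame of plate between -0.085 and 0.085 m and y of arbor_1 in the frame of plate between -0.145 and 0.145 m and z of arbor_1 in the frame of plate between 0.05 and 0.06 m and distance of arbor_1 from where it was at the start of the episode above 0.024 m and linear speed of arbor_1 below 0.02 m/s) or (distance between arbor_1_a and arbor_1_b below 0.10996 m and x of arbor_1 in the frame of tray between -0.06 and 0.06 m and y of arbor_1 in the frame of tray between -0.052 and 0.052 m and z of arbor_1 in the frame of tray below 0.018 m and contact force between arbor_1 and tray above 0.3 N and linear speed of arbor_1 below 0.02 m/s)) and ((distance between arbor_2_a and arbor_2_b above 0.10996 m and x of arbor_2 in the frame of plate between -0.085 and 0.085 m and y of arbor_2 in the frame of plate between -0.145 and 0.145 m and z of arbor_2 in the frame of plate between 0.05 and 0.06 m and distance of arbor_2 from where it was at the start of the episode above 0.024 m and linear speed of arbor_2 below 0.02 m/s) or (distance between arbor_2_a and arbor_2_b below 0.10996 m and x of arbor_2 in the frame of tray between -0.06 and 0.06 m and y of arbor_2 in the frame of tray between -0.052 and 0.052 m and z of arbor_2 in the frame of tray below 0.018 m and contact force between arbor_2 and tray above 0.3 N and linear speed of arbor_2 below 0.02 m/s)) and ((distance between arbor_3_a and arbor_3_b above 0.10996 m and x of arbor_3 in the frame of plate between -0.085 and 0.085 m and y of arbor_3 in the frame of plate between -0.145 and 0.145 m and z of arbor_3 in the frame of plate between 0.05 and 0.06 m and distance of arbor_3 from where it was at the start of the episode above 0.024 m and linear speed of arbor_3 below 0.02 m/s) or (distance between arbor_3_a and arbor_3_b below 0.10996 m and x of arbor_3 in the frame of tray between -0.06 and 0.06 m and y of arbor_3 in the frame of tray between -0.052 and 0.052 m and z of arbor_3 in the frame of tray below 0.018 m and contact force between arbor_3 and tray above 0.3 N and linear speed of arbor_3 below 0.02 m/s))); the robot touches nothing.
It fails at once if an arbor is pressed against the plate with more than 25 N (contact force between any of arbor_1, arbor_2, arbor_3 and plate above 25 N).
It fails at once if a straight arbor is lifted more than 10 mm off the plate ((distance between arbor_1_a and arbor_1_b above 0.10996 m and z of arbor_1 in the frame of plate above 0.065 m) or (distance between arbor_2_a and arbor_2_b above 0.10996 m and z of arbor_2 in the frame of plate above 0.065 m) or (distance between arbor_3_a and arbor_3_b above 0.10996 m and z of arbor_3 in the frame of plate above 0.065 m)).
It fails at once if an arbor is dropped or forced into the tray (more than 30 N between them) (contact force between any of arbor_1, arbor_2, arbor_3 and tray above 30 N).
It fails at once if the loupe or the screwdriver is shifted by more than 15 mm (distance of any of loupe, screwdriver from where it was at the start of the episode above 0.015 m).
It also fails if it takes over 72 s, if anything falls off the work surface, if the arm or the gripper's body presses on something with over 40 N, if the wrist force passes 120 N, or if a joint passes its speed limit or range.

## Working session

There is one attempt and no reset: what is moved stays moved. The work goes in short steps, Python scripts to look and compute and a shell command to move; the robot and the scene stay as the last step left them, time stands still between calls to the robot, and variables do not carry over. Pictures are saved under pics/ and viewed, at most 10 in all, crops included, and the job is handed in when it is done.

```bash
ls; mkdir -p pics; cat > h.py <<'E'
import numpy as np, cv2
from cell import bot, viewer, order
def save(f,n): cv2.imwrite('pics/'+n,f['pixels'][:,:,::-1])
def pts(f):
    z=f['range_z'];v,u=np.mgrid[:420,:560]
    P=np.stack([(u-f['cx'])/f['fx']*z,(v-f['cy'])/f['fy']*z,z],-1)
    return (P-f['t'])@f['R']
E
python3 - <<'E'
from h import *
f=viewer.grab_frame('top');save(f,'top0.png');np.savez('top0.npz',**f)
g=viewer.grab_frame('side');save(g,'side0.png');np.savez('side0.npz',**g)
print(f['R'],f['t'],f['fx'],bot.get_state())
E
```

```text
pics
[[-0.02976134 -0.9993664  -0.01952078]
 [-0.9933036   0.03175063 -0.11108487]
 [ 0.11163428  0.01608403 -0.99361919]] [0.03987062 0.57047278 0.95079362] 443.92463456071215 {'time_s': 0.1, 'qpos': array([-1.33599188e+00,  3.14129316e-01, -4.79632916e-02,  1.21020525e+00,
        1.05863052e-05,  1.57083801e+00]), 'qd': array([-0.00028733, -0.00179809,  0.00194555, -0.0001003 ,  0.00162362,
       -0.00013851]), 'joint_efforts': array([-9.11489678e-04, -5.40766561e+01,  3.40541446e+01,  1.12321947e-02,
       -5.94940434e-05, -1.03381956e-05]), 'position': array([ 0.13947567, -0.58303587,  0.23054329]), 'tcp_rot': array([ 9.93118433e-01,  1.17111976e-01, -8.26977885e-05, -7.46213596e-04]), 'force': array([-0.71801004, -0.26453715,  0.065133  ]), 'wrist_torque': array([ 0.02613803,  0.03339363, -0.00421497]), 'grasp_force': 0.0, 'width': 0.08533467401997052}
```

View pics/top0.png

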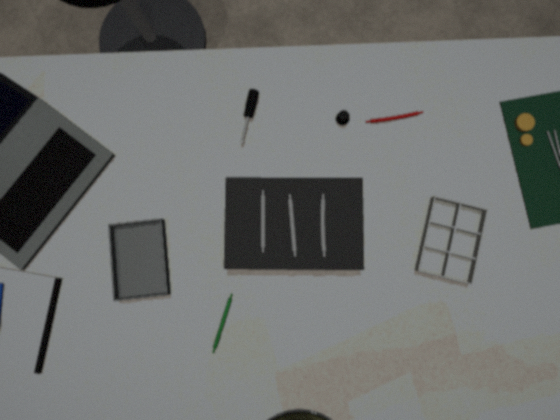

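View pics/side0.png

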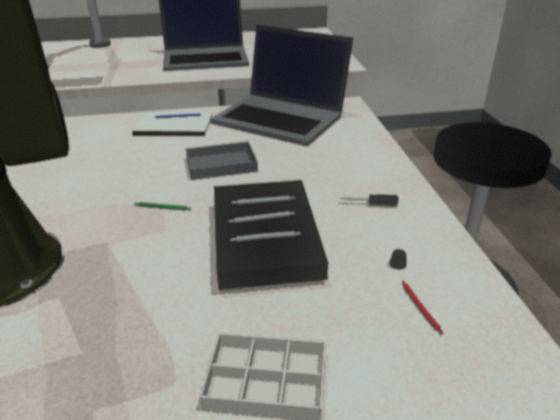

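The top view shows the dark plate at about (225–363, 178–270), with three arbors near (263,221), (292,225) and (323,225). The grey tray is left at (140,260), the box is right at (450,240), and the loupe and screwdriver are above the plate. The side view agrees.

```bash
cat >> h.py <<'E'
def ray(f,u,v,z):
    c=-f['R'].T@f['t']; d=f['R'].T@np.array([(u-f['cx'])/f['fx'],(v-f['cy'])/f['fy'],1])
    return c+d*(z-c[2])/d[2]
def blobs(f,mask,z,amin=60):
    out=[];n,l,s,c=cv2.connectedComponentsWithStats(mask.astype(np.uint8))
    for i in range(1,n):
        if s[i,4]<amin: continue
        v,u=np.nonzero(l==i)
        (cx,cy),(w,h),a=cv2.minAreaRect(np.c_[u,v].astype(np.float32))
        b=cv2.boxPoints(((cx,cy),(w,h),a)); B=np.array([ray(f,*p,z)[:2] for p in b])
        e0,e1=B[1]-B[0],B[2]-B[1]; e=e0 if np.hypot(*e0)>np.hypot(*e1) else e1
        e=e*np.sign(e[0]); 
        out.append((B.mean(0),np.degrees(np.arctan2(e[1],e[0])),np.hypot(*e0),np.hypot(*e1)))
    return out
def arbors(f,zt):
    g=f['pixels'].mean(2); m=np.zeros(g.shape,bool)
    m[182:264,230:358]=g[182:264,230:358]>85
    return blobs(f,m,zt+.005)
E
python3 - <<'E'
from h import *
f=dict(np.load('top0.npz'));P=pts(f);g=f['pixels'].mean(2)
zt=np.median(P[195:250,230:250,2]);print('plate z',zt,np.median(P[195:250,340:355,2]),'bench',np.median(P[300:340,130:190,2]))
m=np.zeros(g.shape,bool);m[170:275,218:370]=g[170:275,218:370]<70
m=cv2.morphologyEx(m.astype(np.uint8),cv2.MORPH_CLOSE,np.ones((9,9)))
print('plate',blobs(f,m,.05,2000))
for a in arbors(f,zt): print(a)
m=np.zeros(g.shape,bool);m[205:310,100:180]=g[205:310,100:180]<125
m=cv2.morphologyEx(m.astype(np.uint8),cv2.MORPH_CLOSE,np.ones((9,9)))
print('tray',blobs(f,m,.03,500),'floor z',np.median(P[245:275,130:150,2]))
print(P[118,342],P[100,252])
E
```

```text
plate z 0.0527531004382925 0.0528736039632058 bench 3.1783502388018074e-06
plate [(array([ 0.52503904, -0.00203719]), np.float64(88.10516451464171), np.float64(0.30381735350300126), np.float64(0.19636588150714426))]
(array([0.53129445, 0.06396913]), np.float64(-1.4534052076077917), np.float64(0.006499004332318394), np.float64(0.12481220358352814))
(array([0.52182757, 0.0010085 ]), np.float64(2.8793399775004462), np.float64(0.007532415185954661), np.float64(0.1271953234022324))
(array([ 0.5186972 , -0.06461055]), np.float64(-1.1044682034405626), np.float64(0.008154540960317641), np.float64(0.12851071767764924))
tray [(array([0.45504964, 0.33958064]), np.float64(4.720709370077063), np.float64(0.13513297981591635), np.float64(0.1814564401745485))] floor z 0.00427140195283297
[ 0.76021943 -0.11993831  0.03095768] [0.81187373 0.0831213  0.02481165]
```

```bash
cat > st.py <<'E'
import sys
from h import *
from scipy.spatial.transform import Rotation as Ro
s=bot.get_state();R=Ro.from_quat(s['tcp_rot']).as_matrix()
print('t',s['time_s'],'p',s['position'].round(5),'yaw',np.degrees(np.arctan2(R[1,0],R[0,0])).round(2),'F',s['force'].round(2),'w',round(s['width'],4),'gf',round(s['grasp_force'],2))
if len(sys.argv)>3: print('tool delta',(R.T@(np.array([float(a) for a in sys.argv[1:4]])-s['position'])).round(4))
E
python3 -m crank '[{"spin":0.127,"jaw":0},{"spin":0.126,"jaw":0},{"x":0.028,"y":-0.04,"z":0.005},{"x":0.028,"y":-0.04,"z":0.005},{"x":0.028,"y":-0.04,"z":0.005},{"x":0.028,"y":-0.04,"z":0.005},{"x":0.028,"y":-0.04,"z":0.005},{"x":0.028,"y":-0.04,"z":0.005}]' 20
python3 -m crank '[{"x":0.028,"y":-0.04,"z":0.005},{"x":0.028,"y":-0.04,"z":0.005},{"x":0.028,"y":-0.04,"z":0.005},{"x":0.028,"y":-0.04,"z":0.005},{"x":0.028,"y":-0.04,"z":0.005},{"x":0.028,"y":-0.04,"z":0.005},{"x":0.01,"y":-0.02,"z":0.005},{}]'
python3 st.py 0.5187 -0.0556 0.0728
```

```text
t 0.1 p [ 0.13948 -0.58304  0.23054] yaw 13.45 F [-0.72 -0.26  0.07] w 0.0853 gf 0.0
tool delta [ 0.4915 -0.4245  0.1584]invalid input at $[0]: expected keys x, y, z, spin, jaw
invalid input at $[0]: expected keys x, y, z, spin, jaw
```

```bash
python3 -m crank '[{"x":0,"y":0,"z":0,"spin":0.127,"jaw":0},{"x":0,"y":0,"z":0,"spin":0.126,"jaw":0},{"x":0.028,"y":-0.04,"z":0.005,"spin":0,"jaw":0},{"x":0.028,"y":-0.04,"z":0.005,"spin":0,"jaw":0},{"x":0.028,"y":-0.04,"z":0.005,"spin":0,"jaw":0},{"x":0.028,"y":-0.04,"z":0.005,"spin":0,"jaw":0},{"x":0.028,"y":-0.04,"z":0.005,"spin":0,"jaw":0},{"x":0.028,"y":-0.04,"z":0.005,"spin":0,"jaw":0}]' 20
python3 -m crank '[{"x":0.028,"y":-0.04,"z":0.005,"spin":0,"jaw":0},{"x":0.028,"y":-0.04,"z":0.005,"spin":0,"jaw":0},{"x":0.028,"y":-0.04,"z":0.005,"spin":0,"jaw":0},{"x":0.028,"y":-0.04,"z":0.005,"spin":0,"jaw":0},{"x":0.028,"y":-0.04,"z":0.005,"spin":0,"jaw":0},{"x":0.028,"y":-0.04,"z":0.005,"spin":0,"jaw":0},{"x":0.01,"y":-0.02,"z":0.005,"spin":0,"jaw":0},{"x":0,"y":0,"z":0,"spin":0,"jaw":0}]'
python3 st.py 0.5187 -0.0556 0.0728
```

```text
time_s: 0.9
position: [0.3125, -0.3448, 0.2009]
tcp_rot: [1.0, -0.009, -0.0, -0.0]
force: [0.8, -0.4, -0.3]
width: -0.0
grasp_force: 0.0
time_s: 1.7
position: [0.4952, -0.0872, 0.1652]
tcp_rot: [1.0, -0.007, -0.001, -0.0]
force: [0.1, -0.4, -0.1]
width: 0.0
grasp_force: 0.0
t 1.7 p [ 0.49525 -0.0872   0.16523] yaw -0.78 F [ 0.13 -0.43 -0.09] w 0.0 gf 0.0
tool delta [ 0.0231 -0.0318  0.0924]
```

```bash
python3 -m crank '[{"x":0.012,"y":-0.016,"z":0.03,"spin":0,"jaw":0},{"x":0.011,"y":-0.016,"z":0.03,"spin":0,"jaw":0},{"x":0,"y":0,"z":0.025,"spin":0,"jaw":0},{"x":0,"y":0,"z":0,"spin":0,"jaw":0},{"x":0,"y":0,"z":0,"spin":0,"jaw":0}]'
python3 st.py 0.5187 -0.0556 0.0728
python3 - <<'E'
from h import *
w=viewer.grab_frame('wrist');s=viewer.grab_frame('side')
a=w['pixels'];b=s['pixels'][170:300,200:345]
save(w,'w1.png');cv2.imwrite('pics/s1.png',cv2.resize(b,(580,520))[:,:,::-1])
E
```

```text
time_s: 2.2
position: [0.5173, -0.059, 0.0814]
tcp_rot: [1.0, -0.01, -0.001, 0.0]
force: [-0.0, 0.1, -0.3]
width: 0.0002
grasp_force: 0.0
t 2.2 p [ 0.51732 -0.05903  0.08141] yaw -1.1 F [-0.03  0.1  -0.31] w 0.0002 gf 0.0
tool delta [ 0.0013 -0.0035  0.0086]
```

View pics/w1.png

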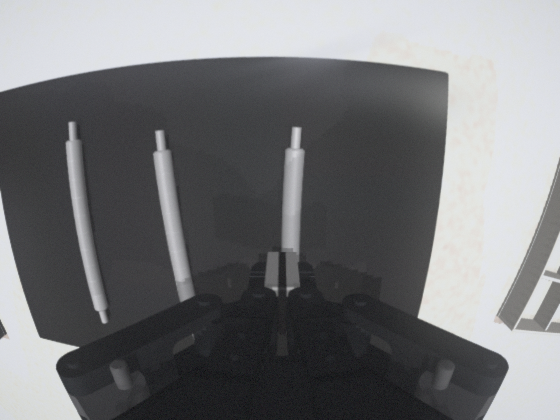

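The wrist view shows the shut tips at columns 265–300, row 270, about 18 mm wide. The arbor is just right of centre at column 292. I'll roll in several short strokes.

```bash
python3 -m crank '[{"x":0,"y":0,"z":0,"spin":0,"jaw":0},{"x":0,"y":0,"z":0,"spin":0,"jaw":0},{"x":0,"y":0,"z":0,"spin":0,"jaw":0}]' >/dev/null
python3 st.py 0.5187 -0.0586 0.0650
```

```text
t 2.6 p [ 0.51862 -0.05855  0.08203] yaw -1.06 F [-0.18  0.28  0.39] w 0.0005 gf 0.0
tool delta [0.0001 0.     0.017 ]
```

```bash
python3 -m crank '[{"x":0,"y":0,"z":0.008,"spin":0,"jaw":0},{"x":0,"y":0,"z":0.007,"spin":0,"jaw":0},{"x":0,"y":0,"z":0,"spin":0,"jaw":0},{"x":0,"y":0,"z":0,"spin":0,"jaw":0}]' >/dev/null
python3 st.py 0.5187 -0.0586 0.0628
for i in 1 2 ; do python3 -m crank '[{"x":0,"y":0,"z":0.001,"spin":0,"jaw":0},{"x":0,"y":0,"z":0,"spin":0,"jaw":0}]' >/dev/null; python3 st.py; done
```

```text
t 3.0 p [ 0.51766 -0.05825  0.0657 ] yaw -1.04 F [ 0.63 -0.3  -0.94] w -0.0 gf 0.0
tool delta [0.001  0.0003 0.0029]
t 3.2 p [ 0.5183  -0.05831  0.0653 ] yaw -1.04 F [-0.3   0.03  0.54] w -0.0 gf 0.0
t 3.4 p [ 0.51824 -0.05833  0.06429] yaw -1.04 F [0.65 0.42 0.01] w -0.0001 gf 0.0
```

```bash
python3 -m crank '[{"x":0,"y":0,"z":0.0005,"spin":0,"jaw":0},{"x":0,"y":0,"z":0,"spin":0,"jaw":0}]' >/dev/null; python3 st.py
python3 -m crank '[{"x":0,"y":0,"z":0.0005,"spin":0,"jaw":0},{"x":0,"y":0,"z":0,"spin":0,"jaw":0}]' >/dev/null; python3 st.py
python3 -m crank '[{"x":0,"y":0,"z":0.0003,"spin":0,"jaw":0},{"x":0,"y":0,"z":0,"spin":0,"jaw":0}]' >/dev/null; python3 st.py
```

```text
t 3.6 p [ 0.5182  -0.05833  0.06377] yaw -1.04 F [-0.18 -0.34  0.19] w -0.0002 gf 0.0
t 3.8 p [ 0.51816 -0.05834  0.06327] yaw -1.04 F [-0.59 -0.17 -0.28] w -0.0001 gf 0.0
t 4.0 p [ 0.51818 -0.05831  0.06295] yaw -1.04 F [ 1.05 -0.34 -0.62] w -0.0 gf 0.0
```

```bash
python3 -m crank '[{"x":0,"y":0,"z":0.0004,"spin":0,"jaw":0},{"x":0,"y":0,"z":0,"spin":0,"jaw":0}]' >/dev/null; python3 st.py
python3 -m crank '[{"x":0,"y":0,"z":0.0004,"spin":0,"jaw":0},{"x":0,"y":0,"z":0,"spin":0,"jaw":0}]' >/dev/null; python3 st.py
python3 -m crank '[{"x":0,"y":0,"z":0.0004,"spin":0,"jaw":0},{"x":0,"y":0,"z":0,"spin":0,"jaw":0}]' >/dev/null; python3 st.py
```

```text
t 4.2 p [ 0.51816 -0.05833  0.06254] yaw -1.04 F [-0.09 -0.24 -0.32] w 0.0 gf 0.0
t 4.4 p [ 0.51824 -0.05835  0.06238] yaw -1.04 F [-0.36 -0.42  2.5 ] w -0.0002 gf 1.24
t 4.6 p [ 0.51831 -0.05837  0.06232] yaw -1.04 F [-1.91  0.41  6.61] w -0.0003 gf 3.12
```

```bash
python3 -m crank '[{"x":0,"y":0.002,"z":-0.0002,"spin":0,"jaw":0},{"x":0,"y":0.002,"z":0,"spin":0,"jaw":0}]' >/dev/null; python3 st.py
python3 -m crank '[{"x":0,"y":0.002,"z":0,"spin":0,"jaw":0},{"x":0,"y":0.002,"z":0,"spin":0,"jaw":0}]' >/dev/null; python3 st.py
python3 -m crank '[{"x":0,"y":0.002,"z":0,"spin":0,"jaw":0},{"x":0,"y":0.002,"z":0,"spin":0,"jaw":0}]' >/dev/null; python3 st.py
```

```text
t 4.8 p [ 0.51823 -0.06195  0.06255] yaw -1.03 F [-2.58  1.6   8.91] w -0.0002 gf 4.4
t 5.0 p [ 0.51819 -0.06586  0.0629 ] yaw -1.03 F [-4.42  2.03 11.44] w 0.0003 gf 5.91
t 5.2 p [ 0.51816 -0.06987  0.06319] yaw -1.02 F [-5.23  1.14 14.69] w 0.0002 gf 7.07
```

```bash
python3 -m crank '[{"x":0,"y":0.002,"z":-0.0005,"spin":0,"jaw":0},{"x":0,"y":0.002,"z":-0.0002,"spin":0,"jaw":0}]' >/dev/null; python3 st.py
python3 -m crank '[{"x":0,"y":0.002,"z":0,"spin":0,"jaw":0},{"x":0,"y":0.002,"z":0,"spin":0,"jaw":0}]' >/dev/null; python3 st.py
python3 -m crank '[{"x":0,"y":0.002,"z":0,"spin":0,"jaw":0},{"x":0,"y":0.002,"z":0,"spin":0,"jaw":0}]' >/dev/null; python3 st.py
```

```text
t 5.4 p [ 0.51809 -0.07422  0.06352] yaw -1.03 F [-2.29 -0.05  8.07] w -0.0 gf 3.89
t 5.6 p [ 0.51798 -0.07837  0.06344] yaw -1.04 F [-2.36  1.67  7.84] w 0.0001 gf 4.04
t 5.8 p [ 0.51791 -0.08246  0.06331] yaw -1.04 F [-1.4  -0.1   5.82] w -0.0001 gf 2.94
```

Force and tip height rose by about 1 mm and then fell, so this arbor looks bent. I'll finish its full turn.

```bash
python3 -m crank '[{"x":0,"y":0,"z":-0.004,"spin":0,"jaw":0},{"x":0,"y":-0.006,"z":0,"spin":0,"jaw":0},{"x":0,"y":-0.006,"z":0,"spin":0,"jaw":0},{"x":0,"y":0,"z":0.002,"spin":0,"jaw":0},{"x":0,"y":0,"z":0.0018,"spin":0,"jaw":0},{"x":0,"y":0,"z":0,"spin":0,"jaw":0}]' >/dev/null; python3 st.py
python3 -m crank '[{"x":0,"y":0.003,"z":0,"spin":0,"jaw":0},{"x":0,"y":0.003,"z":0,"spin":0,"jaw":0}]' >/dev/null; python3 st.py
python3 -m crank '[{"x":0,"y":0.003,"z":0,"spin":0,"jaw":0},{"x":0,"y":0.003,"z":0,"spin":0,"jaw":0}]' >/dev/null; python3 st.py
```

```text
t 6.4 p [ 0.51761 -0.07017  0.06242] yaw -1.03 F [-0.73 -0.12 -1.03] w 0.0003 gf 0.0
t 6.6 p [ 0.51789 -0.07662  0.06286] yaw -1.04 F [-0.09 -0.35  0.47] w 0.0004 gf 0.0
t 6.8 p [ 0.5178  -0.08282  0.06295] yaw -1.06 F [-0.43 -0.19 -0.3 ] w 0.0003 gf 0.0
```

```bash
python3 -m crank '[{"x":0,"y":0,"z":-0.012,"spin":0,"jaw":0},{"x":0,"y":0,"z":0,"spin":0,"jaw":0}]' >/dev/null; python3 st.py
python3 - <<'E'
from h import *
w=viewer.grab_frame('wrist');save(w,'w2.png')
E
```

```text
t 7.0 p [ 0.51895 -0.0827   0.07663] yaw -1.07 F [ 0.19 -1.08 -0.28] w -0.0 gf 0.0
```

View pics/w2.png

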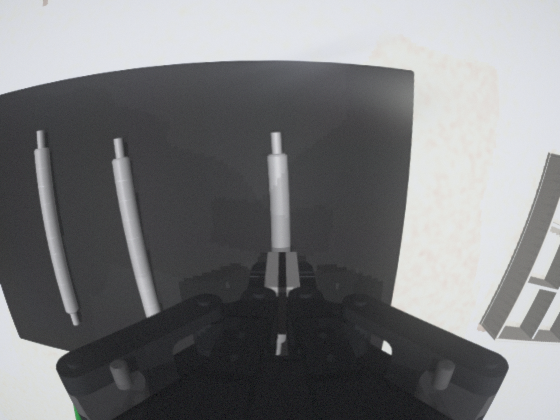

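The arbor lies at column 279, under the tips at about y=-0.0815. It settled on a little after release, to a lower phase.

```bash
python3 -m crank '[{"x":0,"y":-0.007,"z":0.0105,"spin":0,"jaw":0},{"x":0,"y":0,"z":0.002,"spin":0,"jaw":0},{"x":0,"y":0,"z":0,"spin":0,"jaw":0},{"x":0,"y":0,"z":0,"spin":0,"jaw":0}]' >/dev/null; python3 st.py
python3 -m crank '[{"x":0,"y":0,"z":0.0005,"spin":0,"jaw":0},{"x":0,"y":0,"z":0,"spin":0,"jaw":0}]' >/dev/null; python3 st.py
```

```text
t 7.45 p [ 0.51784 -0.07476  0.06213] yaw -1.0 F [0.6  0.81 3.66] w -0.0001 gf 1.79
t 7.65 p [ 0.51786 -0.07494  0.06202] yaw -1.02 F [-0.05  0.92  5.93] w -0.0001 gf 3.33
```

```bash
python3 -m crank '[{"x":0,"y":0.003,"z":0,"spin":0,"jaw":0},{"x":0,"y":0.003,"z":0,"spin":0,"jaw":0}]' >/dev/null; python3 st.py
python3 -m crank '[{"x":0,"y":0.003,"z":0,"spin":0,"jaw":0},{"x":0,"y":0.003,"z":0,"spin":0,"jaw":0}]' >/dev/null; python3 st.py
python3 -m crank '[{"x":0,"y":0.003,"z":0,"spin":0,"jaw":0},{"x":0,"y":0.003,"z":0,"spin":0,"jaw":0}]' >/dev/null; python3 st.py
python3 -m crank '[{"x":0,"y":0.003,"z":0,"spin":0,"jaw":0},{"x":0,"y":0.003,"z":0,"spin":0,"jaw":0}]' >/dev/null; python3 st.py
```

```text
t 7.85 p [ 0.5178  -0.08113  0.06218] yaw -1.02 F [-1.75  0.49  7.09] w -0.0006 gf 3.88
t 8.05 p [ 0.51768 -0.08726  0.06217] yaw -1.03 F [-1.22  0.56  7.73] w 0.0001 gf 3.91
t 8.25 p [ 0.51759 -0.09329  0.06216] yaw -1.03 F [-1.23  0.12  8.05] w -0.0002 gf 3.81
t 8.45 p [ 0.51752 -0.09927  0.06218] yaw -1.03 F [-0.84  0.91  8.63] w 0.0002 gf 3.89
```

```bash
python3 -m crank '[{"x":0,"y":0,"z":-0.004,"spin":0,"jaw":0},{"x":0,"y":-0.006,"z":0,"spin":0,"jaw":0},{"x":0,"y":-0.004,"z":0,"spin":0,"jaw":0},{"x":0,"y":0,"z":0.002,"spin":0,"jaw":0},{"x":0,"y":0,"z":0.001,"spin":0,"jaw":0},{"x":0,"y":0,"z":0.0005,"spin":0,"jaw":0},{"x":0,"y":0,"z":0,"spin":0,"jaw":0}]' >/dev/null; python3 st.py
python3 -m crank '[{"x":0,"y":0.003,"z":0,"spin":0,"jaw":0},{"x":0,"y":0.003,"z":0,"spin":0,"jaw":0}]' >/dev/null; python3 st.py
python3 -m crank '[{"x":0,"y":0.003,"z":0,"spin":0,"jaw":0}]' >/dev/null; python3 st.py
python3 -m crank '[{"x":0,"y":0.003,"z":0,"spin":0,"jaw":0}]' >/dev/null; python3 st.py
```

```text
t 9.15 p [ 0.51742 -0.0893   0.0622 ] yaw -1.04 F [-0.21 -0.3  -0.52] w 0.0001 gf 0.02
t 9.35 p [ 0.51753 -0.0953   0.06287] yaw -1.03 F [-3.3   1.03  7.52] w -0.0001 gf 3.94
t 9.45 p [ 0.5175  -0.09849  0.06314] yaw -1.05 F [-3.38  2.2   9.74] w -0.0001 gf 4.65
t 9.55 p [ 0.51744 -0.10155  0.0633 ] yaw -1.05 F [-3.95  0.34  9.64] w 0.0001 gf 5.1
```

The wobble repeats, so arbor at -y is bent. Now the +y arbor.

```bash
python3 -m crank '[{"x":0,"y":0,"z":-0.025,"spin":0,"jaw":0},{"x":0.003,"y":-0.04,"z":0,"spin":0.007,"jaw":0},{"x":0.003,"y":-0.04,"z":0,"spin":0,"jaw":0},{"x":0.003,"y":-0.04,"z":0,"spin":0,"jaw":0},{"x":0.002,"y":-0.04,"z":0,"spin":0,"jaw":0},{"x":0,"y":0,"z":0.01,"spin":0,"jaw":0},{"x":0,"y":0,"z":0.01,"spin":0,"jaw":0},{"x":0,"y":0,"z":0,"spin":0,"jaw":0}]' >/dev/null; python3 st.py 0.531 0.058 0.0625
python3 - <<'E'
from h import *
w=viewer.grab_frame('wrist');save(w,'w3.png')
E
```

```text
t 10.35 p [0.52989 0.02326 0.0659 ] yaw 1.47 F [ 0.05 -0.06 -0.19] w 0.0003 gf 0.0
tool delta [ 0.002  -0.0346  0.0044]
```

View pics/w3.png

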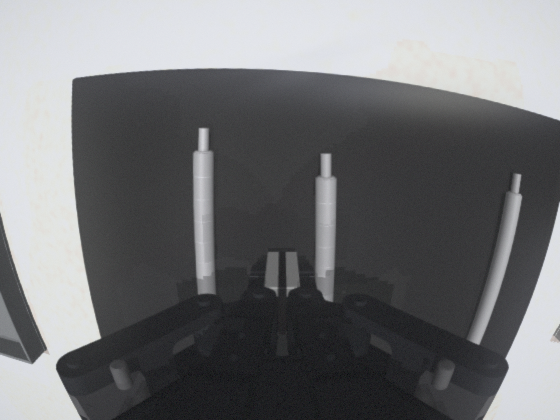

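The moves were cut short by the joint limit: the tips stand between the arbors at columns 204 and 325, touching nothing. Correcting.

```bash
python3 -m crank '[{"x":0,"y":0,"z":-0.012,"spin":0.051,"jaw":0},{"x":0.0,"y":-0.017,"z":0,"spin":0,"jaw":0},{"x":0,"y":-0.017,"z":0,"spin":0,"jaw":0},{"x":0,"y":0,"z":0,"spin":0,"jaw":0},{"x":0,"y":0,"z":0,"spin":0,"jaw":0}]' >/dev/null; python3 st.py 0.531 0.058 0.0625
python3 - <<'E'
from h import *
w=viewer.grab_frame('wrist')
g=w['pixels'].mean(2)
for r in (170,190,210,230): 
    c=np.nonzero(g[r,150:400]>100)[0]+150; print(r,c.min() if len(c) else None,c.max() if len(c) else None, c[:30])
E
```

```text
t 10.9 p [0.53148 0.02918 0.08127] yaw 1.17 F [-0.04  0.11  0.26] w 0.0002 gf 0.0
tool delta [ 0.0002 -0.0277  0.0204]
170 213 339 [213 214 215 216 217 218 219 220 221 222 223 224 225 226 227 228 229 230
 231 331 332 333 334 335 336 337 338 339]
190 213 344 [213 214 215 216 217 218 219 220 221 222 223 224 225 226 227 228 229 230
 231 326 327 328 329 330 331 332 333 334 335 336]
210 214 343 [214 215 216 217 218 219 220 221 222 223 224 225 226 227 228 229 230 231
 326 327 328 329 330 331 332 333 334 335 336 337]
230 214 343 [214 215 216 217 218 219 220 221 222 223 224 225 226 227 228 229 230 231
 326 327 328 329 330 331 332 333 334 335 336 337]
```

```bash
python3 -c "
from h import *
print(bot.get_state()['qpos'].round(3),bot.get_state()['qd'].round(3))"
python3 -m crank '[{"x":0,"y":-0.01,"z":0,"spin":0,"jaw":0},{"x":0,"y":0,"z":0,"spin":0,"jaw":0},{"x":0,"y":0,"z":0,"spin":0,"jaw":0}]' >/dev/null; python3 st.py 0.531 0.058 0.0625
```

```text
[ 0.02   0.3   -0.43   0.844  0.056  3.141] [-0.003  0.001 -0.     0.001  0.001  0.001]
t 11.25 p [0.53166 0.03418 0.08207] yaw 1.56 F [ 0.37 -0.42  0.21] w 0.0004 gf 0.0
tool delta [ 0.     -0.0226  0.021 ]
```

The last joint is at its limit, so I'll turn the tool half around.

```bash
python3 -m crank '[{"x":0,"y":0,"z":-0.03,"spin":-0.15,"jaw":0},{"x":0,"y":0,"z":0,"spin":-0.15,"jaw":0},{"x":0,"y":0,"z":0,"spin":-0.15,"jaw":0},{"x":0,"y":0,"z":0,"spin":-0.15,"jaw":0},{"x":0,"y":0,"z":0,"spin":-0.15,"jaw":0},{"x":0,"y":0,"z":0,"spin":-0.15,"jaw":0},{"x":0,"y":0,"z":0,"spin":-0.15,"jaw":0},{"x":0,"y":0,"z":0,"spin":-0.15,"jaw":0}]' >/dev/null
python3 -m crank '[{"x":0,"y":0,"z":0,"spin":-0.15,"jaw":0},{"x":0,"y":0,"z":0,"spin":-0.15,"jaw":0},{"x":0,"y":0,"z":0,"spin":-0.15,"jaw":0},{"x":0,"y":0,"z":0,"spin":-0.15,"jaw":0},{"x":0,"y":0,"z":0,"spin":-0.15,"jaw":0},{"x":0,"y":0,"z":0,"spin":-0.15,"jaw":0},{"x":0,"y":0,"z":0,"spin":-0.15,"jaw":0},{"x":0,"y":0,"z":0,"spin":-0.15,"jaw":0}]' >/dev/null
python3 -m crank '[{"x":0,"y":0,"z":0,"spin":-0.15,"jaw":0},{"x":0,"y":0,"z":0,"spin":-0.15,"jaw":0},{"x":0,"y":0,"z":0,"spin":-0.15,"jaw":0},{"x":0,"y":0,"z":0,"spin":-0.15,"jaw":0},{"x":0,"y":0,"z":0,"spin":-0.08,"jaw":0},{"x":0,"y":0,"z":0,"spin":0,"jaw":0},{"x":0,"y":0,"z":0,"spin":0,"jaw":0}]' >/dev/null
python3 st.py 0.531 0.058 0.0625
```

```text
t 13.55 p [0.53174 0.03218 0.112  ] yaw 177.89 F [ 1.02 -0.01  0.14] w -0.0003 gf 0.0
tool delta [0.0014 0.0228 0.051 ]
```

```bash
python3 -c "
from h import *
from scipy.spatial.transform import Rotation as Ro
s=bot.get_state();print(s['qpos'].round(3),Ro.from_quat(s['tcp_rot']).as_matrix().round(3))"
```

```text
[ 0.023  0.27  -0.392  0.912  0.06   0.06 ] [[-0.999  0.037 -0.004]
 [ 0.037  0.998  0.06 ]
 [ 0.006  0.06  -0.998]]
```

The tool is left tilted 3.4° about its x. That's tolerable: I'll compensate with about +0.0001 of z for each 3 mm of y.

```bash
python3 -m crank '[{"x":0,"y":0.012,"z":0.01,"spin":-0.011,"jaw":0},{"x":0.001,"y":0.011,"z":0.01,"spin":0,"jaw":0},{"x":0,"y":0,"z":0.015,"spin":0,"jaw":0},{"x":0,"y":0,"z":0.01,"spin":0,"jaw":0},{"x":0,"y":0,"z":0.003,"spin":0,"jaw":0},{"x":0,"y":0,"z":0,"spin":0,"jaw":0},{"x":0,"y":0,"z":0,"spin":0,"jaw":0}]' >/dev/null; python3 st.py 0.531 0.058 0.0622
python3 - <<'E'
from h import *
w=viewer.grab_frame('wrist')
g=w['pixels'].mean(2)
for r in (170,190,210,230): 
    c=np.nonzero(g[r,230:340]>100)[0]+230; print(r,c.min() if len(c) else None,c.max() if len(c) else None)
E
```

```text
t 14.25 p [0.53152 0.05816 0.06576] yaw 178.63 F [-0.03  0.26  0.48] w 0.0001 gf 0.0
tool delta [ 0.0005 -0.0004  0.0035]
170 283 302
190 283 302
210 283 302
230 283 301
```

```bash
python3 -m crank '[{"x":0,"y":0,"z":0.002,"spin":0,"jaw":0},{"x":0,"y":0,"z":0.001,"spin":0,"jaw":0},{"x":0,"y":0,"z":0,"spin":0,"jaw":0}]' >/dev/null; python3 st.py
python3 -m crank '[{"x":0,"y":0,"z":0.0004,"spin":0,"jaw":0},{"x":0,"y":0,"z":0,"spin":0,"jaw":0}]' >/dev/null; python3 st.py
python3 -m crank '[{"x":0,"y":0,"z":0.0004,"spin":0,"jaw":0},{"x":0,"y":0,"z":0,"spin":0,"jaw":0}]' >/dev/null; python3 st.py
```

```text
t 14.6 p [0.53128 0.05819 0.06256] yaw 178.63 F [0.5  0.1  0.16] w 0.0001 gf 0.0
t 14.8 p [0.53136 0.05826 0.0622 ] yaw 178.64 F [-0.2  -0.94  0.03] w -0.0002 gf 0.09
t 15.0 p [0.53138 0.05833 0.06204] yaw 178.64 F [-0.83 -0.18  3.48] w -0.0 gf 1.78
```

```bash
python3 -m crank '[{"x":0,"y":0.003,"z":0.0003,"spin":0,"jaw":0},{"x":0,"y":0.003,"z":0.0001,"spin":0,"jaw":0}]' >/dev/null; python3 st.py
python3 -m crank '[{"x":0,"y":0.003,"z":0.0001,"spin":0,"jaw":0},{"x":0,"y":0.003,"z":0.0001,"spin":0,"jaw":0}]' >/dev/null; python3 st.py
python3 -m crank '[{"x":0,"y":0.003,"z":0.0001,"spin":0,"jaw":0},{"x":0,"y":0.003,"z":0.0001,"spin":0,"jaw":0}]' >/dev/null; python3 st.py
python3 -m crank '[{"x":0,"y":0.003,"z":0.0001,"spin":0,"jaw":0},{"x":0,"y":0.003,"z":0.0001,"spin":0,"jaw":0}]' >/dev/null; python3 st.py
```

```text
t 15.2 p [0.53158 0.06443 0.06218] yaw 178.63 F [-1.08 -0.9   5.85] w -0.0001 gf 2.96
t 15.4 p [0.53173 0.07049 0.06235] yaw 178.64 F [-1.88 -1.15  4.12] w -0.0 gf 2.89
t 15.6 p [0.53193 0.07654 0.06253] yaw 178.64 F [-1.12  0.5   5.78] w 0.0001 gf 3.04
t 15.8 p [0.53206 0.08257 0.06266] yaw 178.64 F [-1.27 -0.7   3.6 ] w -0.0005 gf 2.1
```

```bash
python3 -m crank '[{"x":0,"y":0,"z":-0.004,"spin":0,"jaw":0},{"x":0,"y":-0.006,"z":0,"spin":0,"jaw":0},{"x":0,"y":-0.006,"z":0,"spin":0,"jaw":0},{"x":0,"y":0,"z":0.002,"spin":0,"jaw":0},{"x":0,"y":0,"z":0.0016,"spin":0,"jaw":0},{"x":0,"y":0,"z":0.0003,"spin":0,"jaw":0}, {"x":0,"y":0,"z":0,"spin":0,"jaw":0}]' >/dev/null; python3 st.py
python3 -m crank '[{"x":0,"y":0.003,"z":0.0001,"spin":0,"jaw":0},{"x":0,"y":0.003,"z":0.0001,"spin":0,"jaw":0}]' >/dev/null; python3 st.py
python3 -m crank '[{"x":0,"y":0.003,"z":0.0001,"spin":0,"jaw":0},{"x":0,"y":0.003,"z":0.0001,"spin":0,"jaw":0}]' >/dev/null; python3 st.py
```

```text
t 16.5 p [0.53152 0.0702  0.06188] yaw 178.63 F [-1.51 -1.75  5.38] w -0.0001 gf 3.05
t 16.7 p [0.53164 0.07632 0.06207] yaw 178.62 F [-1.66 -1.18  5.79] w 0.0 gf 3.18
t 16.9 p [0.53184 0.0824  0.06229] yaw 178.63 F [-0.69 -0.76  6.9 ] w -0.0003 gf 3.35
```

```bash
python3 -m crank '[{"x":0,"y":0.003,"z":0.0001,"spin":0,"jaw":0},{"x":0,"y":0.003,"z":0.0001,"spin":0,"jaw":0}]' >/dev/null; python3 st.py
python3 -m crank '[{"x":0,"y":0.003,"z":0.0001,"spin":0,"jaw":0},{"x":0,"y":0.003,"z":0.0001,"spin":0,"jaw":0}]' >/dev/null; python3 st.py
python3 -m crank '[{"x":0,"y":0,"z":-0.004,"spin":0,"jaw":0},{"x":0,"y":-0.006,"z":0,"spin":0,"jaw":0},{"x":0,"y":-0.006,"z":0,"spin":0,"jaw":0},{"x":0,"y":0,"z":0.002,"spin":0,"jaw":0},{"x":0,"y":0,"z":0.0016,"spin":0,"jaw":0},{"x":0,"y":0,"z":0.0003,"spin":0,"jaw":0}, {"x":0,"y":0,"z":0,"spin":0,"jaw":0}]' >/dev/null; python3 st.py
```

```text
t 17.1 p [0.53203 0.08844 0.06247] yaw 178.63 F [-2.1  -0.75  6.69] w 0.0002 gf 3.24
t 17.3 p [0.53218 0.09444 0.06262] yaw 178.63 F [-2.46  0.    6.09] w 0.0001 gf 3.04
t 18.0 p [0.53178 0.08222 0.06182] yaw 178.63 F [-0.91 -0.26  5.35] w 0.0 gf 2.6
```

```bash
python3 -m crank '[{"x":0,"y":0.003,"z":0.0001,"spin":0,"jaw":0},{"x":0,"y":0.003,"z":0.0001,"spin":0,"jaw":0}]' >/dev/null; python3 st.py
python3 -m crank '[{"x":0,"y":0.003,"z":0.0001,"spin":0,"jaw":0},{"x":0,"y":0.003,"z":0.0001,"spin":0,"jaw":0}]' >/dev/null; python3 st.py
python3 -m crank '[{"x":0,"y":0.003,"z":0.0001,"spin":0,"jaw":0},{"x":0,"y":0.003,"z":0.0001,"spin":0,"jaw":0}]' >/dev/null; python3 st.py
```

```text
t 18.2 p [0.53194 0.08838 0.06207] yaw 178.62 F [-2.11 -0.65  5.77] w -0.0003 gf 2.95
t 18.4 p [0.53212 0.09447 0.06227] yaw 178.64 F [-2.04 -1.09  6.78] w 0.0001 gf 3.2
t 18.6 p [0.53229 0.10051 0.06243] yaw 178.64 F [-2.4  -0.63  7.2 ] w 0.0001 gf 3.0
```

That arbor runs true: force and height stayed flat over 33 mm. Now the middle one.

```bash
python3 -m crank '[{"x":0,"y":0,"z":-0.015,"spin":0,"jaw":0},{"x":0,"y":0,"z":-0.015,"spin":-0.074,"jaw":0},{"x":0,"y":-0.03,"z":0,"spin":0,"jaw":0},{"x":0,"y":-0.03,"z":0,"spin":0,"jaw":0},{"x":0.003,"y":-0.03,"z":0,"spin":0,"jaw":0},{"x":0.003,"y":-0.015,"z":0,"spin":0,"jaw":0},{"x":0,"y":0,"z":0,"spin":0,"jaw":0}]' >/dev/null; python3 st.py 0.522 -0.005 0.0622
python3 - <<'E'
from h import *
f=viewer.grab_frame('top')
for a in arbors(f,.0524):print(a)
E
```

```text
t 19.3 p [ 0.53104 -0.00791  0.08523] yaw -177.28 F [-0.21 -0.28 -0.47] w -0.0 gf 0.0
tool delta [0.0089 0.0019 0.0232]
(array([0.53242582, 0.09842084]), np.float64(-1.2234161041323817), np.float64(0.006512314255534032), np.float64(0.1292597226568792))
```

```bash
python3 -m crank '[{"x":0.009,"y":0.002,"z":0.01,"spin":0,"jaw":0},{"x":0,"y":0,"z":0.0095,"spin":0,"jaw":0},{"x":0,"y":0,"z":0,"spin":0,"jaw":0},{"x":0,"y":0,"z":0,"spin":0,"jaw":0}]' >/dev/null; python3 st.py 0.522 -0.005 0.0622
python3 - <<'E'
from h import *
w=viewer.grab_frame('wrist')
g=w['pixels'].mean(2)
for r in (170,190,210,230): 
    c=np.nonzero(g[r,230:340]>100)[0]+230; print(r,c.min() if len(c) else None,c.max() if len(c) else None)
E
```

```text
t 19.75 p [ 0.52259 -0.00307  0.06615] yaw -177.07 F [-0.72  0.84  0.29] w 0.0001 gf 0.0
tool delta [ 0.0007 -0.0021  0.0038]
170 280 299
190 280 299
210 280 299
230 281 299
```

```bash
python3 -m crank '[{"x":0,"y":-0.001,"z":0.002,"spin":0,"jaw":0},{"x":0,"y":0,"z":0.0013,"spin":0,"jaw":0},{"x":0,"y":0,"z":0,"spin":0,"jaw":0}]' >/dev/null; python3 st.py
python3 -m crank '[{"x":0,"y":0,"z":0.0004,"spin":0,"jaw":0},{"x":0,"y":0,"z":0,"spin":0,"jaw":0}]' >/dev/null; python3 st.py
python3 -m crank '[{"x":0,"y":0,"z":0.0004,"spin":0,"jaw":0},{"x":0,"y":0,"z":0,"spin":0,"jaw":0}]' >/dev/null; python3 st.py
```

```text
t 20.1 p [ 0.52255 -0.00456  0.0629 ] yaw -177.13 F [-0.21 -0.01 -0.15] w -0.0003 gf 0.0
t 20.3 p [ 0.52254 -0.00453  0.0626 ] yaw -177.13 F [-0.66 -0.51 -0.2 ] w -0.0 gf 0.0
t 20.5 p [ 0.52253 -0.00447  0.06216] yaw -177.13 F [0.   0.17 0.64] w 0.0 gf 0.0
```

```bash
python3 -m crank '[{"x":0,"y":0,"z":0.0004,"spin":0,"jaw":0},{"x":0,"y":0,"z":0,"spin":0,"jaw":0}]' >/dev/null; python3 st.py
python3 -m crank '[{"x":0,"y":0.003,"z":0.0003,"spin":0,"jaw":0},{"x":0,"y":0.003,"z":0.0001,"spin":0,"jaw":0}]' >/dev/null; python3 st.py
```

```text
t 20.7 p [ 0.52255 -0.00444  0.06203] yaw -177.13 F [-0.82  0.    2.1 ] w -0.0001 gf 1.59
t 20.9 p [0.52224 0.00156 0.06212] yaw -177.14 F [-2.   -0.88  5.38] w 0.0003 gf 2.9
```

```bash
python3 -m crank '[{"x":0,"y":0.003,"z":0.0001,"spin":0,"jaw":0},{"x":0,"y":0.003,"z":0.0001,"spin":0,"jaw":0}]' >/dev/null; python3 st.py
python3 -m crank '[{"x":0,"y":0.003,"z":0.0001,"spin":0,"jaw":0},{"x":0,"y":0.003,"z":0.0001,"spin":0,"jaw":0}]' >/dev/null; python3 st.py
python3 -m crank '[{"x":0,"y":0.003,"z":0.0001,"spin":0,"jaw":0},{"x":0,"y":0.003,"z":0.0001,"spin":0,"jaw":0}]' >/dev/null; python3 st.py
```

```text
t 21.1 p [0.52192 0.00768 0.06232] yaw -177.13 F [-1.95  0.49  6.32] w 0.0003 gf 2.93
t 21.3 p [0.52168 0.01369 0.0625 ] yaw -177.13 F [-1.85 -1.06  6.03] w 0.0002 gf 3.03
t 21.5 p [0.52136 0.01971 0.06267] yaw -177.13 F [-2.38  0.3   4.9 ] w -0.0 gf 2.49
```

```bash
python3 -m crank '[{"x":0,"y":0,"z":-0.004,"spin":0,"jaw":0},{"x":0,"y":-0.006,"z":0,"spin":0,"jaw":0},{"x":0,"y":-0.006,"z":0,"spin":0,"jaw":0},{"x":0,"y":0,"z":0.002,"spin":0,"jaw":0},{"x":0,"y":0,"z":0.0016,"spin":0,"jaw":0},{"x":0,"y":0,"z":0.0003,"spin":0,"jaw":0}, {"x":0,"y":0,"z":0,"spin":0,"jaw":0}]' >/dev/null; python3 st.py
python3 -m crank '[{"x":0,"y":0.003,"z":0.0001,"spin":0,"jaw":0},{"x":0,"y":0.003,"z":0.0001,"spin":0,"jaw":0}]' >/dev/null; python3 st.py
python3 -m crank '[{"x":0,"y":0.003,"z":0.0001,"spin":0,"jaw":0},{"x":0,"y":0.003,"z":0.0001,"spin":0,"jaw":0}]' >/dev/null; python3 st.py
```

```text
t 22.2 p [0.5219  0.00735 0.06188] yaw -177.14 F [-2.05 -0.9   5.53] w -0.0001 gf 2.77
t 22.4 p [0.52158 0.01346 0.06209] yaw -177.15 F [-1.62 -1.27  5.22] w -0.0003 gf 3.03
t 22.6 p [0.52126 0.01955 0.06227] yaw -177.14 F [-1.74  0.05  6.25] w 0.0001 gf 3.28
```

```bash
python3 -m crank '[{"x":0,"y":0.003,"z":0.0001,"spin":0,"jaw":0},{"x":0,"y":0.003,"z":0.0001,"spin":0,"jaw":0}]' >/dev/null; python3 st.py
python3 -m crank '[{"x":0,"y":0.003,"z":0.0001,"spin":0,"jaw":0},{"x":0,"y":0.003,"z":0.0001,"spin":0,"jaw":0}]' >/dev/null; python3 st.py
python3 -m crank '[{"x":0,"y":0,"z":-0.004,"spin":0,"jaw":0},{"x":0,"y":-0.006,"z":0,"spin":0,"jaw":0},{"x":0,"y":-0.006,"z":0,"spin":0,"jaw":0},{"x":0,"y":0,"z":0.002,"spin":0,"jaw":0},{"x":0,"y":0,"z":0.0016,"spin":0,"jaw":0},{"x":0,"y":0,"z":0.0003,"spin":0,"jaw":0}, {"x":0,"y":0,"z":0,"spin":0,"jaw":0}]' >/dev/null; python3 st.py
```

```text
t 22.8 p [0.52099 0.02557 0.06243] yaw -177.13 F [-1.66 -0.17  6.78] w -0.0002 gf 3.15
t 23.0 p [0.52066 0.03154 0.06261] yaw -177.13 F [-2.57 -0.97  6.4 ] w -0.0 gf 3.14
t 23.7 p [0.52127 0.01932 0.06179] yaw -177.14 F [-1.61 -1.3   5.08] w 0.0001 gf 2.34
```

```bash
python3 -m crank '[{"x":0,"y":0.003,"z":0.0001,"spin":0,"jaw":0},{"x":0,"y":0.003,"z":0.0001,"spin":0,"jaw":0}]' >/dev/null; python3 st.py
python3 -m crank '[{"x":0,"y":0.003,"z":0.0001,"spin":0,"jaw":0},{"x":0,"y":0.003,"z":0.0001,"spin":0,"jaw":0}]' >/dev/null; python3 st.py
python3 -m crank '[{"x":0,"y":0.003,"z":0.0001,"spin":0,"jaw":0},{"x":0,"y":0.003,"z":0.0001,"spin":0,"jaw":0}]' >/dev/null; python3 st.py
```

```text
t 23.9 p [0.52093 0.02559 0.06206] yaw -177.14 F [-1.38 -0.58  5.58] w 0.0001 gf 2.92
t 24.1 p [0.5206  0.03168 0.06223] yaw -177.13 F [-2.06 -0.9   6.09] w 0.0002 gf 3.2
t 24.3 p [0.52033 0.03773 0.0624 ] yaw -177.13 F [-0.88 -0.82  6.35] w 0.0001 gf 3.05
```

Middle arbor is true as well. Now I'll fetch the bent one.

```bash
python3 -m crank '[{"x":0,"y":0,"z":-0.02,"spin":0.07,"jaw":0},{"x":0,"y":-0.01,"z":-0.03,"spin":0,"jaw":0.03},{"x":0,"y":-0.03,"z":-0.01,"spin":0,"jaw":0.03},{"x":0,"y":-0.03,"z":0,"spin":0,"jaw":0.03},{"x":0,"y":-0.03,"z":0,"spin":0,"jaw":0.03},{"x":0,"y":-0.03,"z":0,"spin":0,"jaw":0.03},{"x":0,"y":-0.008,"z":0,"spin":0,"jaw":0.03},{"x":0,"y":0,"z":0,"spin":0,"jaw":0.03}]' 30 >/dev/null; python3 st.py 0.518 -0.0995 0.0845
python3 - <<'E'
from h import *
w=viewer.grab_frame('wrist');save(w,'w4.png')
f=viewer.grab_frame('top')
for a in arbors(f,.0524):print(a)
E
```

```text
t 25.1 p [ 0.51765 -0.10441  0.1133 ] yaw 178.75 F [-0.06  0.6   0.5 ] w 0.0294 gf 0.0
tool delta [-0.0004  0.0032  0.029 ]
(array([0.5324924 , 0.09949708]), np.float64(-1.2234161041323848), np.float64(0.008685678548670679), np.float64(0.13356889716277992))
(array([0.51862699, 0.03597583]), np.float64(3.1105004771472253), np.float64(0.009337159471320687), np.float64(0.13152423992965417))
(array([ 0.48089232, -0.10328207]), np.float64(-2.584251117328071), np.float64(0.006394965010361255), np.float64(0.05095170916288478))
```

View pics/w4.png

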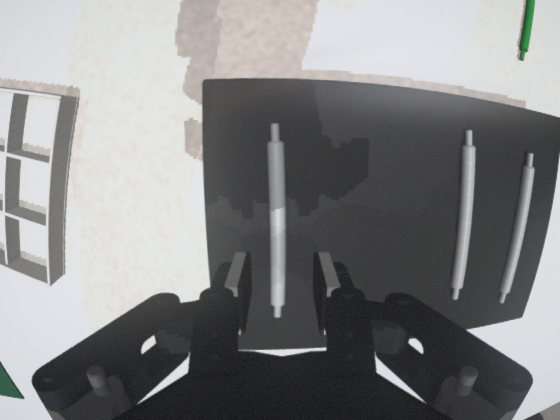

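The bent arbor (column 277) lies centred between the open fingers (235/325). Descend and grip.

```bash
python3 -m crank '[{"x":0,"y":-0.0015,"z":0.02,"spin":0,"jaw":0.03},{"x":0,"y":0,"z":0.02,"spin":0,"jaw":0.03},{"x":0,"y":0,"z":0.013,"spin":0,"jaw":0.03},{"x":0,"y":0,"z":0.005,"spin":0,"jaw":0.03},{"x":0,"y":0,"z":0,"spin":0,"jaw":0.03},{"x":0,"y":0,"z":0,"spin":0,"jaw":0.03}]' >/dev/null; python3 st.py 0.518 -0.102 0.0545
```

```text
t 25.8 p [ 0.51816 -0.10154  0.05629] yaw 178.9 F [-0.48 -0.12  0.21] w 0.0302 gf 0.0
tool delta [ 0.0001 -0.0006  0.0018]
```

```bash
python3 -m crank '[{"x":0,"y":0,"z":0.0013,"spin":0,"jaw":0.02},{"x":0,"y":0,"z":0,"spin":0,"jaw":0.014},{"x":0,"y":0,"z":0,"spin":0,"jaw":0.005},{"x":0,"y":0,"z":0,"spin":0,"jaw":0.005},{"x":0,"y":0,"z":0,"spin":0,"jaw":0.005},{"x":0,"y":0,"z":0,"spin":0,"jaw":0.005}]' 30 >/dev/null; python3 st.py
```

```text
t 26.4 p [ 0.51802 -0.10185  0.05485] yaw 178.86 F [-0.39 -0.04  5.58] w 0.0086 gf 30.37
```

Width 8.6 mm with an upward force means I'm gripping above centre. Reopen, go 2 mm lower and close again.

```bash
python3 -m crank '[{"x":0,"y":0,"z":0,"spin":0,"jaw":0.02},{"x":0,"y":0,"z":0,"spin":0,"jaw":0.02},{"x":0,"y":0,"z":0.001,"spin":0,"jaw":0.02},{"x":0,"y":0,"z":0.001,"spin":0,"jaw":0.02},{"x":0,"y":0,"z":0,"spin":0,"jaw":0.02}]' 20 >/dev/null; python3 st.py
python3 -m crank '[{"x":0,"y":0,"z":0,"spin":0,"jaw":0.014},{"x":0,"y":0,"z":0,"spin":0,"jaw":0.01},{"x":0,"y":0,"z":0,"spin":0,"jaw":0.005},{"x":0,"y":0,"z":0,"spin":0,"jaw":0.005},{"x":0,"y":0,"z":0,"spin":0,"jaw":0.005}]' 20 >/dev/null; python3 st.py
```

```text
t 26.9 p [ 0.51745 -0.10162  0.05335] yaw 178.86 F [-3.53 -0.18 12.83] w 0.0197 gf 6.14
t 27.4 p [ 0.5182  -0.10293  0.0533 ] yaw 178.84 F [-1.75 -4.01  8.45] w 0.009 gf 21.91
```

Width scales with grip force, so that's pad compliance and the grip is sound. Grip a bit harder and lift slightly to check.

```bash
python3 -m crank '[{"x":0,"y":0,"z":-0.001,"spin":0,"jaw":0.003},{"x":0,"y":0,"z":0,"spin":0,"jaw":0.003},{"x":0,"y":0,"z":-0.002,"spin":0,"jaw":0.003},{"x":0,"y":0,"z":-0.01,"spin":0,"jaw":0.003},{"x":0,"y":0,"z":-0.01,"spin":0,"jaw":0.003},{"x":0,"y":0,"z":-0.01,"spin":0,"jaw":0.003},{"x":0,"y":0,"z":0,"spin":0,"jaw":0.003},{"x":0,"y":0,"z":0,"spin":0,"jaw":0.003}]' 40 >/dev/null; python3 st.py
python3 - <<'E'
from h import *
w=viewer.grab_frame('wrist');save(w,'w5.png')
E
```

```text
t 28.2 p [ 0.51816 -0.10368  0.0859 ] yaw 178.87 F [ 0.18 -0.29 -0.8 ] w 0.0083 gf 39.03
```

View pics/w5.png

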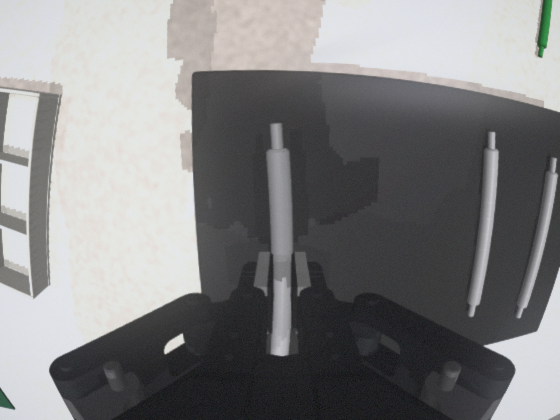

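The arbor is held between the pads (column 281) and clear of the plate. Carry it to the tray.

```bash
python3 -m crank '[{"x":0,"y":0,"z":-0.02,"spin":0,"jaw":0.003},{"x":0,"y":0.02,"z":-0.02,"spin":0,"jaw":0.003},{"x":0.006,"y":0.04,"z":0,"spin":0,"jaw":0.003},{"x":0.006,"y":0.04,"z":0,"spin":0,"jaw":0.003},{"x":0.006,"y":0.04,"z":0,"spin":0,"jaw":0.003},{"x":0.006,"y":0.04,"z":0,"spin":0,"jaw":0.003},{"x":0.006,"y":0.04,"z":0,"spin":0,"jaw":0.003},{"x":0.006,"y":0.04,"z":0,"spin":0,"jaw":0.003}]' >/dev/null
python3 -m crank '[{"x":0.009,"y":0.04,"z":0.0,"spin":-0.04,"jaw":0.003},{"x":0.009,"y":0.04,"z":0,"spin":-0.04,"jaw":0.003},{"x":0.009,"y":0.04,"z":0,"spin":0,"jaw":0.003},{"x":0.006,"y":0.04,"z":0,"spin":0,"jaw":0.003},{"x":0.005,"y":0.02,"z":0,"spin":0,"jaw":0.003},{"x":0,"y":0,"z":0,"spin":0,"jaw":0.003},{"x":0,"y":0,"z":0,"spin":0,"jaw":0.003}]' >/dev/null
python3 st.py 0.455 0.34 0.06
python3 - <<'E'
from h import *
f=viewer.grab_frame('top');P=pts(f);g=f['pixels'].mean(2)
for a in arbors(f,.0524):print(a)
w=viewer.grab_frame('wrist');save(w,'w6.png')
E
```

```text
t 29.75 p [0.44256 0.33215 0.15141] yaw -176.5 F [-0.31  0.4  -0.62] w 0.008 gf 39.24
tool delta [-0.013   0.0016  0.0917]
(array([0.53348698, 0.09839858]), np.float64(-1.2234161041323794), np.float64(0.006512314255534032), np.float64(0.12713707937044638))
(array([0.51872391, 0.0358027 ]), np.float64(3.112909651568512), np.float64(0.008259701587647742), np.float64(0.1313492713810779))
```

View pics/w6.png

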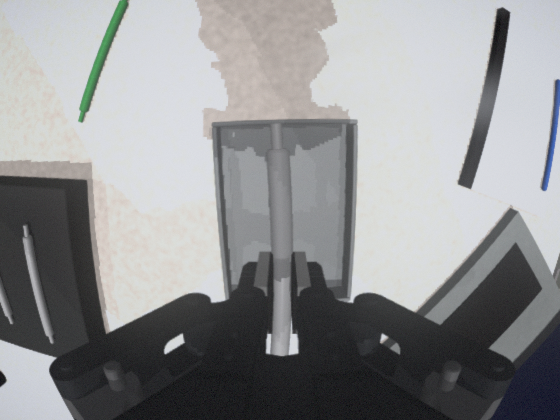

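The tray is centred under the arbor (tray columns 213–356, arbor 280) and aligned. Lower it in.

```bash
python3 -m crank '[{"x":-0.013,"y":0.001,"z":0.02,"spin":0,"jaw":0.003},{"x":0,"y":0.002,"z":0.025,"spin":0,"jaw":0.003},{"x":0,"y":0,"z":0.025,"spin":0,"jaw":0.003},{"x":0,"y":0,"z":0.025,"spin":0,"jaw":0.003},{"x":0,"y":0,"z":0.025,"spin":0,"jaw":0.003},{"x":0,"y":0,"z":0.015,"spin":0,"jaw":0.003},{"x":0,"y":0,"z":0,"spin":0,"jaw":0.003},{"x":0,"y":0,"z":0,"spin":0,"jaw":0.003}]' >/dev/null
python3 st.py 0.455 0.34 0.006
```

```text
t 30.65 p [0.45573 0.34342 0.01766] yaw -176.64 F [ 0.49 -0.23 -0.61] w 0.0083 gf 39.24
tool delta [ 0.0009 -0.0041  0.0114]
```

```bash
python3 -m crank '[{"x":0,"y":-0.003,"z":0.004,"spin":0,"jaw":0.003},{"x":0,"y":0,"z":0.003,"spin":0,"jaw":0.003},{"x":0,"y":0,"z":0.001,"spin":0,"jaw":0.003},{"x":0,"y":0,"z":0,"spin":0,"jaw":0.003}]' >/dev/null; python3 st.py
python3 -m crank '[{"x":0,"y":0,"z":0.001,"spin":0,"jaw":0.003},{"x":0,"y":0,"z":0,"spin":0,"jaw":0.003}]' >/dev/null; python3 st.py
python3 -m crank '[{"x":0,"y":0,"z":0.0007,"spin":0,"jaw":0.003},{"x":0,"y":0,"z":0,"spin":0,"jaw":0.003}]' >/dev/null; python3 st.py
python3 -m crank '[{"x":0,"y":0,"z":0.0005,"spin":0,"jaw":0.003},{"x":0,"y":0,"z":0,"spin":0,"jaw":0.003}]' >/dev/null; python3 st.py
```

```text
t 31.05 p [0.45564 0.34196 0.00953] yaw -176.55 F [-0.04  0.12 -1.37] w 0.0078 gf 39.24
t 31.25 p [0.45558 0.34206 0.00839] yaw -176.55 F [-0.1   0.37 -1.1 ] w 0.0082 gf 39.24
t 31.45 p [0.4555  0.34202 0.00758] yaw -176.55 F [-1.51  0.45 -0.73] w 0.008 gf 39.24
t 31.65 p [0.45551 0.342   0.00706] yaw -176.55 F [-0.15 -0.23 -0.96] w 0.0082 gf 39.24
```

```bash
python3 -m crank '[{"x":0,"y":0,"z":0.0005,"spin":0,"jaw":0.003},{"x":0,"y":0,"z":0,"spin":0,"jaw":0.003}]' >/dev/null; python3 st.py
python3 -m crank '[{"x":0,"y":0,"z":0.0005,"spin":0,"jaw":0.003},{"x":0,"y":0,"z":0,"spin":0,"jaw":0.003}]' >/dev/null; python3 st.py
python3 -m crank '[{"x":0,"y":0,"z":0.0004,"spin":0,"jaw":0.003},{"x":0,"y":0,"z":0,"spin":0,"jaw":0.003}]' >/dev/null; python3 st.py
```

```text
t 31.85 p [0.45554 0.34203 0.00656] yaw -176.56 F [ 0.55 -0.43 -0.5 ] w 0.0081 gf 39.24
t 32.05 p [0.4555  0.34207 0.00606] yaw -176.55 F [ 0.46  0.42 -0.54] w 0.0076 gf 39.24
t 32.25 p [0.45555 0.3421  0.00569] yaw -176.55 F [ 0.74 -0.65 -1.27] w 0.008 gf 39.24
```

```bash
python3 -m crank '[{"x":0,"y":0,"z":0.0004,"spin":0,"jaw":0.003},{"x":0,"y":0,"z":0,"spin":0,"jaw":0.003}]' >/dev/null; python3 st.py
python3 -m crank '[{"x":0,"y":0,"z":0.0004,"spin":0,"jaw":0.003},{"x":0,"y":0,"z":0,"spin":0,"jaw":0.003}]' >/dev/null; python3 st.py
```

```text
t 32.45 p [0.45552 0.34211 0.0053 ] yaw -176.55 F [ 0.5   0.6  -0.32] w 0.0079 gf 39.24
t 32.65 p [0.45557 0.34217 0.00507] yaw -176.55 F [-0.86  0.05  0.74] w 0.0077 gf 39.88
```

```bash
python3 -m crank '[{"x":0,"y":0,"z":0,"spin":0,"jaw":0.01},{"x":0,"y":0,"z":0,"spin":0,"jaw":0.013},{"x":0,"y":0,"z":0,"spin":0,"jaw":0.018},{"x":0,"y":0,"z":-0.001,"spin":0,"jaw":0.026},{"x":0,"y":0,"z":-0.002,"spin":0,"jaw":0.03},{"x":0,"y":0,"z":0,"spin":0,"jaw":0.03}]' 20 >/dev/null; python3 st.py
python3 -m crank '[{"x":0,"y":0,"z":-0.01,"spin":0,"jaw":0.03},{"x":0,"y":0,"z":-0.03,"spin":0,"jaw":0.03},{"x":0,"y":0,"z":-0.04,"spin":0,"jaw":0.03},{"x":0,"y":0,"z":-0.04,"spin":0,"jaw":0.03},{"x":0,"y":0,"z":-0.03,"spin":0,"jaw":0.03},{"x":0,"y":0,"z":0,"spin":0,"jaw":0.03},{"x":0,"y":0,"z":0,"spin":0,"jaw":0.03}]' >/dev/null; python3 st.py
python3 - <<'E'
from h import *
w=viewer.grab_frame('wrist');save(w,'w7.png')
f=viewer.grab_frame('top')
for a in arbors(f,.0524):print(a)
E
```

```text
t 33.25 p [0.4557  0.34195 0.00817] yaw -176.56 F [0.23 0.46 0.43] w 0.0305 gf 0.0
t 33.95 p [0.45668 0.33315 0.15888] yaw -176.56 F [-0.91  1.19 -0.2 ] w 0.0301 gf 0.0
(array([0.53348698, 0.09839858]), np.float64(-1.2234161041323794), np.float64(0.006512314255534032), np.float64(0.12713707937044638))
(array([0.51968322, 0.03594459]), np.float64(3.1129049625410774), np.float64(0.008439287739695515), np.float64(0.12941855055729493))
```

View pics/w7.png

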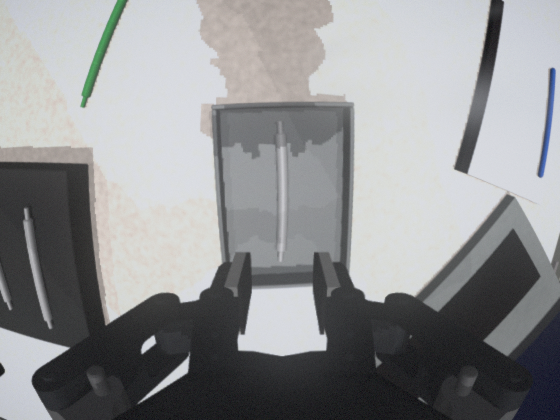

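The bent arbor lies flat in the middle of the tray (column 281, rows 122–262). Both straight ones rest on the plate, each about 34 mm from where it started.

```bash
python3 -c "
from cell import order
print(order.sign_off())"
```

```text
the job is handed in; nothing more can be done
None
```

I rolled all three arbors a full turn: the one at the plate's −y end is bent and lies in the grey tray, the other two run true and stay on the plate about 34 mm from where they started, and the job is handed in (no verdict was returned).

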